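Pack the press-setting kit into the bench caddy

TASK

Pack the setting kit into the grey caddy on the leather worker's bench: stand the capped jar upright in the large round cup and the smaller steel press die upright in the small round cup, put the square steel anvil block flat in the square cell, and lay the wooden edge slicker in the long trough, each resting on the floor of its own insert. Leave the open jar and the larger die standing where they are, and let go of everything.

Things in the scene. Friction and masses are not known exactly. Their poses are not given: they have to be found in the camera images.
- capped_jar_mid (a point): Jar with its white cap on: clear body 50 mm diameter and 36 mm high, paper label, topped by a solid, closed, flat white cap 47 mm diameter and 20 mm high; 56 mm high overall. Loose; the point is its centre, 28 mm above its underside; z up.
- small_die_mid (a point): The smaller steel press die: a round foot 30 mm diameter and 16 mm high, with a round shank 16 mm diameter rising from its centre to 44 mm overall height; grip it by the shank. Loose; the point is its centre, 22 mm above its underside; z up.
- anvil_mid (a point): Square dark steel anvil block, 42 x 42 mm and 32 mm high, heavy (about 0.4 kg); sides along its x and y. Loose; the point is its centre, 16 mm above its underside; z up.
- slicker_mid (a point): Wooden edge slicker: a pale bar 86 mm long (x), 24 mm wide (y), 30 mm high (z), with darker grooves near both ends. Loose; the point is its centre, 15 mm above its underside; z up.
- open_jar_mid (a point): The open, empty jar without a cap: 50 mm diameter, 50 mm high, white wall 3 mm thick, a dried brown dye stain covering its floor, seen from above as a white ring round a dark hollow. It does not belong in the caddy and must stay where it is. Loose; the point is its centre, 25 mm above its underside; z up.
- big_die_mid (a point): The larger steel press die: a round foot 48 mm diameter and 16 mm high, shank 16 mm diameter, 44 mm high overall. It does not belong in the caddy and must stay where it is. Loose; the point is its centre, 22 mm above its underside; z up.
- big_cup_in (a point): Large round steel cup, inside diameter 70 mm (78 mm outside). Its walls rise 11 mm above this floor (19 mm above the bench). The point is the centre of its inner floor, 8 mm above the bench. It is one of four fixed inserts standing in the shallow grey caddy (252 x 252 mm, rim 12 mm above the bench), two by two at 118 mm spacing; any insert may be in any of the four places. The caddy is fixed to the bench.
- small_cup_in (a point): Small round steel cup, inside diameter 48 mm (56 mm outside). Its walls rise 11 mm above this floor (19 mm above the bench). The point is the centre of its inner floor, 8 mm above the bench. It is one of four fixed inserts standing in the shallow grey caddy (252 x 252 mm, rim 12 mm above the bench), two by two at 118 mm spacing; any insert may be in any of the four places. The caddy is fixed to the bench.
- square_cell_in (a point): Square plywood cell, 62 x 62 mm inside, 4 mm walls along its x and y. Its walls rise 11 mm above this floor (19 mm above the bench). The point is the centre of its inner floor, 8 mm above the bench. It is one of four fixed inserts standing in the shallow grey caddy (252 x 252 mm, rim 12 mm above the bench), two by two at 118 mm spacing; any insert may be in any of the four places. The caddy is fixed to the bench.
- trough_in (a point): Long plywood trough, 104 mm (its x) by 44 mm (its y) inside, 4 mm walls. Its walls rise 11 mm above this floor (19 mm above the bench). The point is the centre of its inner floor, 8 mm above the bench. It is one of four fixed inserts standing in the shallow grey caddy (252 x 252 mm, rim 12 mm above the bench), two by two at 118 mm spacing; any insert may be in any of the four places. The caddy is fixed to the bench.
Not all that is in view belongs to the job. Leave any blue or orange look-alike of the part that bears capped_jar_mid alone.

How it is judged:
By the outcome, as a careful person would: the job done as asked, in the order asked, and still so for the second after the job is handed in, with the robot touching nothing.
It also fails if it takes over 122 s, if anything falls off the work surface, if the arm or the gripper's body presses on something with over 40 N, if the wrist force passes 120 N, or if a joint passes its speed limit or range.

ROBOT

A 7-joint arm with a two-finger parallel gripper is mounted at the origin on the work surface. World frame = base frame: x ahead of the robot, y to its left, z up, the work surface at z = 0. Lengths are in mm, angles in rad, forces in N, time in s.
With the tool pointing down it reaches from about 400 to 875 mm from the base axis. Payload 4.4 kg.
Tool frame: the origin (TCP) lies on the centre line of the jaws, within the pads' length; the fingertips stand 25 mm ahead of it and the grasp point (between the pads) lies 6 mm ahead of it (ctrl.finger_overhang is the distance from the TCP to the fingertips, in mm); z points along the fingers, y is the line along which they close (so a half turn about z gives the same grasp; the last joint's range is limited). The gripper opens to 85 mm and grips with 20 to 120 N. Pads are 22 mm wide; open, the fingers measure 114 mm over their backs; the gripper's body (76 mm by 85 mm) begins 54 mm behind the grasp point. The pads swing forward as they close: fully open they stand 13 mm farther back than shut.
Start: joints at [1.149, 0.628, 0.038, 1.517, -0.027, 0.996, -0.02], TCP at [226.45, -609.293, 219.213] pointing down, gripper open.
Joint ranges: [-3.06, 3.06], [-0.37, 2.12], [-1.25, 1.32], [0.18, 2.47], [-1.1, 4.24], [0.23, 1.98], [-2.94, 2.94]. Speed limits (rad/s): [2.57, 2.57, 3.14, 3.14, 3.14, 3.14, 3.14].

INTERFACE

Orientations are given as [roll, pitch, yaw] about the fixed x, y, z axes, in that order (R = Rz(yaw) Ry(pitch) Rx(roll)).
In Python, from cell import ctrl gives the robot as it stands. The module is installed in compiled form; this text tells all that it offers.
- The arm moves only by the tool play_rows, never from a script. Its argument "targets" is a list of rows, each a list of 5 numbers: the closure, from 0 (fully open) to 1 (shut), then the shift along the tool's x, y, z in cm, then the turn about the tool's z in degrees. In form: [[gripper, dx, dy, dz, spin], ...]. A call has 1 to 10 rows; each row is the pose to reach, as a shift and turn from the pose commanded when the call began, along the tool's axes at that moment; what a row does not reach only later rows make up. A row lasts 1/10 s, in which the tool goes at most 50 mm and 8.59 degrees, less where a joint would pass 70% of its speed; a pose out of reach is approached as far as the arm can. A call with a gripper value outside its range is refused whole. The fingers move at their own pace and stop on an object; the grip force is fixed at half the most. Time passes only in rows, so rows that repeat a pose let the fingers close. It gives the time, the measured TCP pose, the force, the opening and the grip force at its end, in the units of the state.
- ctrl.read_state(): the state, without advancing time (a new reading comes with each control period).
- ctrl.get_image(name): name is "scene" or "top"; returns (picture, depth): 400x640x3 uint8, red, green, blue; 400x640 float32, mm along the optical axis (not along the pixel's ray), 0 where there is no reading.
- ctrl.calibration(name): a dict with "vfov" (degrees; the focal length in pixels is half the picture's height over the tangent of half this angle, whatever the lens; pixels are square), "cx", "cy" (the principal point, pixels), "extrinsics" (4x4, takes a point from camera to world coordinates). Camera axes: x right, y down, z forward; pixel columns grow to the right and rows downward; lengths in mm; the calibration is good to about 2 mm. A picture is of the moment at which its call begins. calibration takes no time and is no camera call.
- ctrl.finish_job(): hands the job in; it is judged then, once.
Trained networks look in the newest picture that a camera, given by its name, has taken for a name from the list of things; names that differ only in an ending like _2 or _b are one class to them, and where a whole thing is asked for, a point or a joint stands for the part that bears it (a point fixed in the world has none). Each returns a list of dicts, best first, with "confidence" (0 to 1); they miss things now and then, are a little off and sometimes report something else, mostly with a low value. They report only what shows in the picture. A call takes as long as a camera call. They do not tell look-alikes from the thing itself.
- ctrl.search_frame(camera, name): "bbox" ([left, top, right, bottom] in pixels, round what is visible of it).
- ctrl.trace(camera, name): "pixels" (400x640 bool, what is visible of it) and "bbox" ([left, top, right, bottom] in pixels, round what is visible of it).
The state is a dict: "clock": time; "qpos": joint angles; "qd": joint speeds; "tau": joint torques, N m; "eef_pos": TCP position; "tool_rot": TCP orientation; "force": force on the tool from outside, world axes, zero at the start; "torque": the same for the moment, N m; "width": finger opening in mm; "gripper_force": force on a finger pad.
Only numpy, scipy, OpenCV 4.12 (cv2) and the standard library are available. Lean on these libraries where they do the work, as an engineer would, in place of code of your own. Each camera call takes 0.05 s, during which the arm holds its last target. There are 200 camera calls.

## Working session

There is one attempt and no reset: what is moved stays moved. The work goes in short steps, Python scripts to look and compute and a tool call to move; the robot and the scene stay as the last step left them, time stands still between calls to the robot, and variables do not carry over. Pictures are saved under pics/ and viewed, at most 14 in all, crops included, and the job is handed in when it is done.

Besides the shell and the picture viewer there is one more tool, called after "Emit:" as name(argument=value, ...), one argument or row to a line, values as JSON. play_rows: Moves the arm, as the interface text tells. Its arguments: {"type":"object","properties":{"targets":{"type":"array"}},"required":["targets"]}

```bash
mkdir -p pics; cat > h.py <<'E'
import numpy as np, cv2
from cell import ctrl
def cal(n):
    c=ctrl.calibration(n); f=200/np.tan(np.radians(c["vfov"])/2); return f,c["cx"],c["cy"],np.array(c["extrinsics"])
def pts(n,d):
    f,cx,cy,T=cal(n); v,u=np.mgrid[0:400,0:640]
    P=np.stack([(u-cx)/f*d,(v-cy)/f*d,d],-1); return P@T[:3,:3].T+T[:3,3]
def save(name,im): cv2.imwrite('pics/'+name,im[...,::-1])
E
python3 - <<'E'
from h import *
s=ctrl.read_state(); print({k:np.round(v,3).tolist() for k,v in s.items()})
for n in("top","scene"):
    im,d=ctrl.get_image(n); save(n+'1.png',im); np.savez(n+'1.npz',im=im,d=d)
    c=ctrl.calibration(n); print(n,c)
E
```

```text
{'clock': 0.0, 'qpos': [1.149, 0.629, 0.038, 1.518, -0.027, 0.996, -0.02], 'qd': [-0.0, -0.0, 0.001, -0.001, -0.001, -0.001, -0.0], 'tau': [0.001, -56.339, 1.226, -19.345, 0.011, 0.01, 0.0], 'eef_pos': [226.219, -608.7, 218.312], 'tool_rot': [-3.14, 0.0, 0.356], 'force': [0.253, -0.959, -0.139], 'torque': [-0.002, -0.014, 0.045], 'gripper_force': 0.0, 'width': 85.286}
top {'vfov': 43.229463593607946, 'cx': 312.1784184887386, 'cy': 203.5651384599781, 'extrinsics': array([[ 1.49970050e-02, -9.95086321e-01,  9.78688107e-02,
         4.48104661e+02],
       [-9.99804796e-01, -1.61829402e-02, -1.13350195e-02,
        -4.55133778e+01],
       [ 1.28631280e-02, -9.76797150e-02, -9.95134771e-01,
         1.17298797e+03],
       [ 0.00000000e+00,  0.00000000e+00,  0.00000000e+00,
         1.00000000e+00]])}
scene {'vfov': 57.60185864251244, 'cx': 318.9857050583588, 'cy': 200.1228818489029, 'extrinsics': array([[ 8.73828090e-02,  8.03986504e-01, -5.88192100e-01,
         9.89459093e+02],
       [ 9.96170865e-01, -6.88631751e-02,  5.38653018e-02,
        -8.27218465e+01],
       [ 2.80220014e-03, -5.90646734e-01, -8.06925389e-01,
         6.42656701e+02],
       [ 0.00000000e+00,  0.00000000e+00,  0.00000000e+00,
         1.00000000e+00]])}
```

View pics/top1.png

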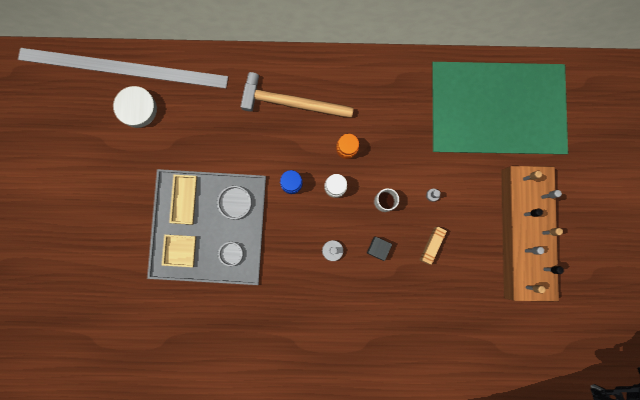

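View pics/scene1.png

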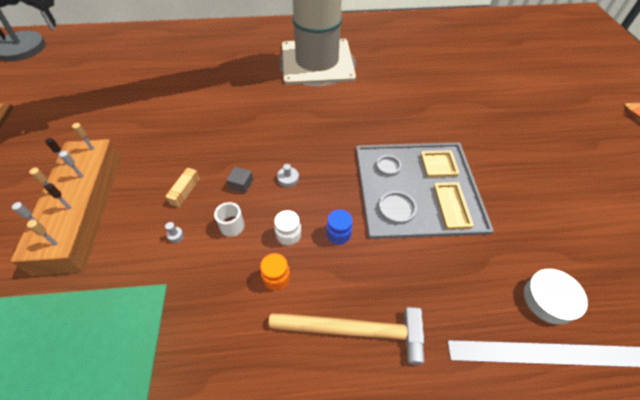

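Top view: capped white jar at (336,185). What could be mistaken for it is the open jar (387,199), blue (291,181), orange (347,145) and the white disc (134,106). The small die is at (433,195) and the big die at (333,250). The anvil is at (380,248) and the slicker at (434,245). Inserts are the trough (184,199), big cup (235,202), cell (180,251) and small cup (232,253).

```bash
python3 - <<'E'
from h import *
ctrl.get_image("top")
z=np.load('top1.npz'); im,d=z['im'],z['d']; P=pts("top",d)
save('crop1.png',cv2.resize(im[110:290,140:460],(800,450),interpolation=cv2.INTER_CUBIC))
# bench level
print('bench z',np.median(P[300:330,300:400,2]))
H={'capped_jar_mid':56,'small_die_mid':44,'anvil_mid':32,'slicker_mid':30,'open_jar_mid':50,'big_die_mid':44,'big_cup_in':19,'small_cup_in':19,'square_cell_in':19,'trough_in':19}
win={'capped_jar_mid':(336,185),'small_die_mid':(433,195),'anvil_mid':(380,248),'slicker_mid':(434,245),'open_jar_mid':(387,199),'big_die_mid':(333,250),'big_cup_in':(235,202),'small_cup_in':(232,253),'square_cell_in':(180,251),'trough_in':(184,199)}
for n,h in H.items():
    r=ctrl.trace("top",n)
    for q in r[:4]: print(n,round(q['confidence'],2),np.round(q['bbox']).tolist())
    u,v=win[n]; k=np.zeros((400,640),bool); k[v-32:v+32,u-26:u+26]=1
    for lo,hi in ((h-4,h+5),) :
        m=k&(P[...,2]>lo)&(P[...,2]<hi)&(d>0)
        if 'in' in n[-3:]: pass
        p=P[m]; 
        if len(p)<4: print('few');continue
        # keep largest connected component
        c,l,st,_=cv2.connectedComponentsWithStats(m.astype(np.uint8)); j=1+np.argmax(st[1:,4]); p=P[l==j]
        (cx,cy),(w,hh),a=cv2.minAreaRect(p[:,:2].astype(np.float32)); c2,rad=cv2.minEnclosingCircle(p[:,:2].astype(np.float32))
        print('   ',n,len(p),'rect',np.round([cx,cy,w,hh,a],1),'circ',np.round(c2,1),round(rad*2,1),'mean',np.round(p.mean(0),1))
E
```

```text
bench z -0.8821812700427927
capped_jar_mid 0.94 [325.0, 175.0, 347.0, 198.0]
capped_jar_mid 0.85 [284.0, 173.0, 303.0, 194.0]
capped_jar_mid 0.6 [334.0, 134.0, 358.0, 162.0]
    capped_jar_mid 310 rect [ 603.1 -111.9   45.2   42.5    1.3] circ [ 603.5 -111.5] 46.2 mean [ 603.4 -111.4   55.6]
small_die_mid 0.6 [425.0, 195.0, 439.0, 200.0]
    small_die_mid 37 rect [ 587.7 -339.5   14.2   13.8   69.3] circ [ 587.4 -339.3] 15.9 mean [ 588.  -339.2   43.9]
anvil_mid 0.73 [367.0, 236.0, 391.0, 257.0]
anvil_mid 0.23 [373.0, 188.0, 400.0, 211.0]
    anvil_mid 313 rect [ 461.7 -213.1   42.    41.5   64.7] circ [ 461.1 -212. ] 55.3 mean [ 461.7 -213.    31.6]
slicker_mid 0.66 [420.0, 229.0, 450.0, 262.0]
slicker_mid 0.32 [373.0, 188.0, 399.0, 211.0]
    slicker_mid 379 rect [ 471.  -336.5   24.6   86.    64.4] circ [ 471.3 -335.9] 88.0 mean [ 470.4 -336.1   29.4]
    open_jar_mid 91 rect [ 572.8 -227.1   47.9   47.6    1. ] circ [ 572.  -227.4] 49.5 mean [ 573.1 -227.7   49.6]
big_die_mid 0.6 [324.0, 240.0, 343.0, 259.0]
    big_die_mid 36 rect [ 456.  -107.4   13.4   13.3   71.3] circ [ 455.7 -106.9] 15.2 mean [ 455.7 -107.3   43.7]
big_cup_in 0.84 [218.0, 185.0, 252.0, 220.0]
    big_cup_in 81 rect [584.  122.7  31.8  73.5   6.4] circ [571.3 121.3] 73.7 mean [587.4 125.1  18.4]
small_cup_in 0.66 [223.0, 244.0, 246.0, 266.0]
    small_cup_in 116 rect [444.7 126.2  52.1  54.4   0.7] circ [444.6 125.7] 55.5 mean [443.8 125.4  18.3]
square_cell_in 0.78 [160.0, 235.0, 200.0, 267.0]
    square_cell_in 227 rect [450.  243.7  71.3  69.6  87.7] circ [449.8 241.8] 96.5 mean [450.2 243.4  18.2]
trough_in 0.61 [171.0, 178.0, 198.0, 224.0]
    trough_in 260 rect [567.7 238.3  53.7 111.8  87.8] circ [567.9 238. ] 120.5 mean [567.1 238.1  18.4]
```

View pics/crop1.png

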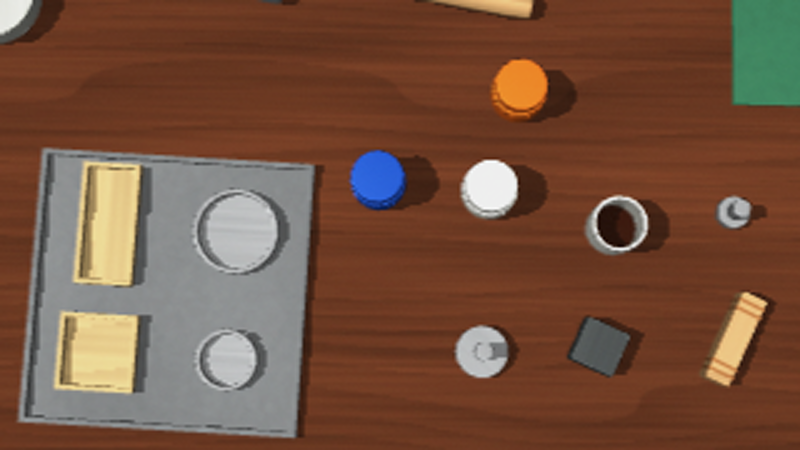

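The crop shows the capped jar (solid white cap) at crop (490,187), which is top (336,185). The open jar has a dark hollow at crop (617,223), and the small die is at crop (735,211). The caddy is turned by about -2.5°.

```bash
cat >> h.py <<'E'
def go(x,y,z,yaw=None,st=None):
    """print shift (cm, tool axes) and spin (deg) from the present pose to world x,y,z,yaw(deg)"""
    s=st or ctrl.read_state(); p=np.array(s['eef_pos']); a=s['tool_rot'][2]; c,n=np.cos(a),np.sin(a)
    D=np.array([x,y,z])-p; sp=0 if yaw is None else -((yaw-np.degrees(a)+180)%360-180)
    print('at',np.round(p,1),'yaw',round(np.degrees(a),1),'w',round(s['width'],1),'F',np.round(s['force'],1),'t',s['clock'],'-> cm',np.round([D@[c,n,0]/10,D@[n,-c,0]/10,-D[2]/10],2),'spin',round(sp,1))
E
python3 - <<'E'
from h import *
z=np.load('top1.npz'); P=pts("top",z['d'])
k=(P[160:310,495:575]); print('rack max z',k[...,2].max(), k[...,0].min(),k[...,1].max())
print(ctrl.finger_overhang)
go(603.4,-111.7,150,40)
E
```

```text
rack max z 1172.9879694105923 326.4758273352286 -45.51337777740844
25.0
at [ 226.5 -609.3  219.3] yaw 20.4 w 85.7 F [-0.2  0.7 -0.2] t 0.65 -> cm [ 52.67 -33.52   6.93] spin -19.6
```

Emit:
play_rows(
  targets=[
    [0,2,-1.3,0,-2],
    [0,5.5,-3.5,0,-4],
    [0,9,-5.7,0,-6],
    [0,13,-8.3,0,-8],
    [0,17,-10.8,0,-10],
    [0,21,-13.4,0,-12],
    [0,25,-16,0,-14],
    [0,29,-18.5,0,-16],
    [0,33,-21,0,-18],
    [0,37,-23.5,0,-20],
  ],
)

```text
clock: 1.65
eef_pos: [492.5, -258.6, 219.6]
tool_rot: [3.141, -0.0, 0.706]
force: [1.0, -0.0, -0.7]
width: 85.2
gripper_force: 0.0
```

```bash
python3 -c "
from h import *
go(603.4,-111.7,120,40)"
```

```text
at [ 492.5 -258.6  219.6] yaw 40.5 w 85.2 F [ 1.  -0.  -0.7] t 1.65 -> cm [17.97 -3.98  9.96] spin 0.5
```

Emit:
play_rows(
  targets=[
    [0,4,-0.9,0,0.5],
    [0,8,-1.8,1,0.5],
    [0,12,-2.7,3,0.5],
    [0,15,-3.3,5,0.5],
    [0,17,-3.8,7.5,0.5],
    [0,18,-4,10,0.5],
    [0,18,-4,11,0.5],
    [0,18,-4,11,0.5],
  ],
)

```text
clock: 2.45
eef_pos: [601.2, -113.5, 107.8]
tool_rot: [-3.139, 0.003, 0.696]
force: [-0.5, -0.8, 0.5]
width: 85.6
gripper_force: 0.0
```

```bash
python3 -c "
from h import *
go(603.4,-111.7,43,40)
im,d=ctrl.get_image('scene'); save('s2.png',cv2.resize(im[140:310,200:420],(660,510),interpolation=cv2.INTER_CUBIC))"
```

```text
at [ 601.2 -113.5  107.8] yaw 39.9 w 85.6 F [-0.5 -0.8  0.5] t 2.45 -> cm [0.28 0.01 6.48] spin -0.1
```

View pics/s2.png

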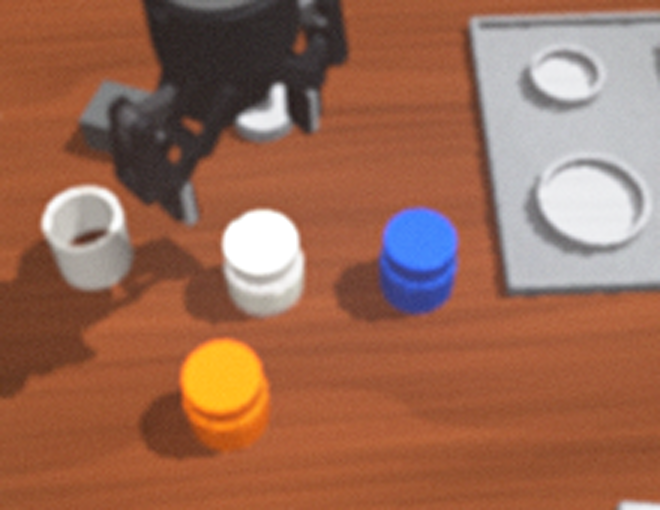

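The crop shows the gripper, fully open, above the capped jar at crop (263,262). Neither finger is near the blue jar (418,260) or the open jar (88,237). I'll descend and grip.

Emit:
play_rows(
  targets=[
    [0,0,0,2,0],
    [0,0,0,4,0],
    [0,0,0,5.5,0],
    [0,0,0,6.5,0],
    [0,0,0,7,0],
    [0,0,0,7,0],
    [1,0,0,7,0],
    [1,0,0,7,0],
    [1,0,0,7,0],
    [1,0,0,7,0],
  ],
)

```text
clock: 3.5
eef_pos: [610.0, -115.2, 46.0]
tool_rot: [3.128, -0.009, 0.697]
force: [3.1, -4.6, 39.7]
width: 33.3
gripper_force: 18.3
```

Emit:
play_rows(
  targets=[
    [1,0,0,0,0],
    [1,0,0,0,0],
    [1,0,0,0,0],
    [1,0,0,0,0],
  ],
)

```text
clock: 3.9
eef_pos: [613.5, -116.9, 48.1]
tool_rot: [3.122, -0.014, 0.695]
force: [-0.2, -3.6, 37.5]
width: 18.8
gripper_force: 56.8
```

```bash
python3 -c "
from h import *
im,d=ctrl.get_image('scene'); save('s3.png',cv2.resize(im[140:310,200:420],(660,510),interpolation=cv2.INTER_CUBIC))"
```

```text
(no output)
```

View pics/s3.png

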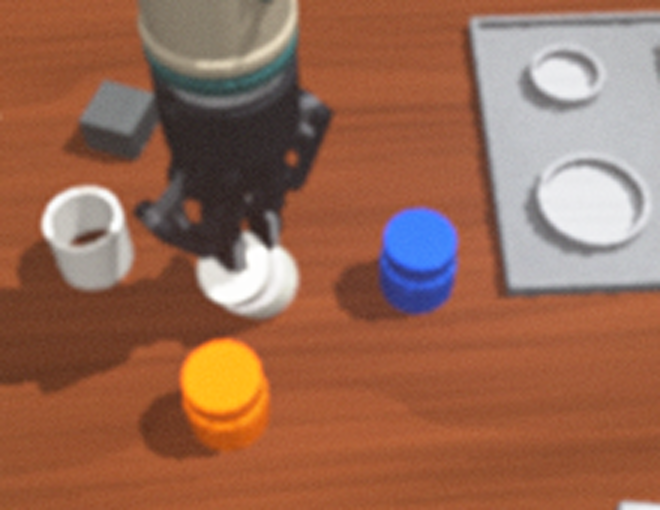

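The jar at crop (250,275) is tilted, and the fingers are pinching it from the robot's side, so my aim was off. I'll open, lift and measure again.

Emit:
play_rows(
  targets=[
    [0.7,0,0,-0.5,0],
    [0.4,0,0,-0.5,0],
    [0,0,0,-0.5,0],
    [0,0,0,-0.5,0],
    [0,0,0,-1.5,0],
    [0,0,0,-3,0],
    [0,0,0,-5,0],
    [0,0,0,-8,0],
    [0,0,0,-10,0],
    [0,0,0,-10,0],
  ],
)

```text
clock: 4.95
eef_pos: [605.3, -113.5, 143.5]
tool_rot: [3.136, -0.005, 0.696]
force: [0.3, 0.2, -0.1]
width: 85.6
gripper_force: 0.0
```

```bash
python3 - <<'E'
from h import *
ims={}
for n in("top","scene"):
    im,d=ctrl.get_image(n); P=pts(n,d); ims[n]=im
    np.savez(n+'2.npz',im=im,d=d)
    hsv=cv2.cvtColor(im,cv2.COLOR_RGB2HSV)
    for col,m in (('white',(hsv[...,1]<40)&(hsv[...,2]>190)),('blue',(hsv[...,0]>105)&(hsv[...,0]<130)&(hsv[...,1]>150)&(hsv[...,2]>80)),('orange',(hsv[...,0]>8)&(hsv[...,0]<20)&(hsv[...,1]>200)&(hsv[...,2]>200))):
        m=m&(P[...,2]>49)&(P[...,2]<62)&(P[...,0]>540)&(P[...,0]<760)&(P[...,1]>-190)&(P[...,1]<50)
        p=P[m]; 
        if len(p)>5: print(n,col,len(p),np.round(p.mean(0),1),np.round(p.min(0)),np.round(p.max(0)))
s=ctrl.read_state(); print({k:np.round(v,3).tolist() for k,v in s.items() if k in('eef_pos','tool_rot','width','qpos','force')})
a=cv2.resize(ims['scene'][140:310,200:420],(400,309)); b=cv2.resize(ims['top'][120:260,250:430],(400,309))
save('s4.png',np.hstack([a,b]))
E
```

```text
top blue 335 [609.8  -9.6  55.2] [588. -33.  50.] [633.  12.  62.]
scene white 407 [ 606.  -110.2   55.1] [ 581. -133.   49.] [628. -88.  58.]
scene blue 393 [613.   -8.7  55. ] [588. -31.  49.] [634.  13.  59.]
scene orange 108 [ 703.1 -139.5   54.2] [ 674. -160.   49.] [ 719. -114.   58.]
{'qpos': [0.181, 0.666, -0.067, 1.702, 0.059, 0.774, -0.788], 'eef_pos': [602.872, -113.099, 140.182], 'tool_rot': [3.141, -0.001, 0.696], 'force': [-0.195, -0.054, -0.116], 'width': 85.624}
```

View pics/s4.png

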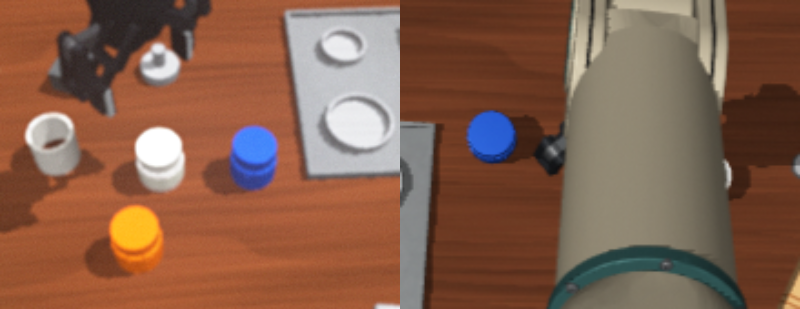

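The left pane shows the jar upright again at its old spot. Next I'll find where the fingertips really are from the depth image.

```bash
python3 - <<'E'
from h import *
im,d=ctrl.get_image('scene'); P=pts('scene',d); s=ctrl.read_state()
p0=np.array(s['eef_pos']); a=s['tool_rot'][2]; c,n=np.cos(a),np.sin(a); print(p0,a,s['width'])
m=(d>0)&(P[...,2]>60)&(np.abs(P[...,0]-p0[0])<150)&(np.abs(P[...,1]-p0[1])<150)&(P[...,2]<220)
D=P-p0; tx=D@[c,n,0]; ty=D@[n,-c,0]
for lo in range(90,215,10):
    k=m&(P[...,2]>=lo)&(P[...,2]<lo+10)
    for sgn in(-1,1):
        q=k&(sgn*ty>8)
        if q.sum()>3: print(lo,sgn,q.sum(),'tx',np.round(np.percentile(tx[q],[5,50,95]),0),'ty',np.round(np.percentile(ty[q],[5,50,95]),0))
E
```

```text
[ 602.22060954 -113.01813076  139.2218999 ] 0.6961113878659624 85.72772033562825
160 -1 15 tx [-9.  1. 11.] ty [-42. -40. -39.]
160 1 6 tx [ 6. 10. 11.] ty [46. 52. 52.]
170 -1 47 tx [-8.  7. 12.] ty [-51. -40. -40.]
170 1 38 tx [-2.  9. 12.] ty [47. 52. 59.]
180 -1 54 tx [-9.  6. 12.] ty [-51. -40. -39.]
180 1 49 tx [-4.  8. 12.] ty [47. 54. 59.]
190 -1 51 tx [-9.  5. 12.] ty [-49. -40. -40.]
190 1 43 tx [ 2.  8. 12.] ty [46. 54. 59.]
200 -1 31 tx [ 1. 10. 13.] ty [-57. -43. -40.]
200 1 29 tx [ 7. 12. 14.] ty [46. 56. 62.]
210 -1 123 tx [-7.  7. 13.] ty [-67. -54. -41.]
210 1 161 tx [-7.  8. 14.] ty [43. 55. 77.]
```

Reported TCP z is 139, but the depth image puts the open fingertips at about z 163. They are about 36 mm further back than the nominal figure, which explains why they closed on top of the cap. I'll descend further in steps and check.

Emit:
play_rows(
  targets=[
    [0,0.1,-0.2,3,0],
    [0,0.2,-0.3,6,0],
    [0,0.2,-0.3,9,0],
    [0,0.2,-0.3,10.5,0],
    [0,0.2,-0.3,11.5,0],
    [0,0.2,-0.3,12,0],
    [0,0.2,-0.3,12,0],
    [0,0.2,-0.3,12,0],
    [0,0.2,-0.3,12,0],
  ],
)

```text
clock: 6.0
eef_pos: [603.1, -109.6, 20.3]
tool_rot: [3.14, -0.001, 0.696]
force: [-0.1, -0.4, 0.9]
width: 85.6
gripper_force: 0.0
```

```bash
cat >> h.py <<'E'
def tips():
    im,d=ctrl.get_image('scene'); P=pts('scene',d); s=ctrl.read_state(); hsv=cv2.cvtColor(im,cv2.COLOR_RGB2HSV)
    p0=np.array(s['eef_pos']); a=s['tool_rot'][2]; c,n=np.cos(a),np.sin(a); print('eef',np.round(p0,1),'w',round(s['width'],1),'F',np.round(s['force'],1),'t',s['clock'])
    D=P-p0; tx=D@[c,n,0]; ty=D@[n,-c,0]
    m=(d>0)&(hsv[...,2]<110)&(hsv[...,1]<110)&(np.abs(tx)<25)&(np.abs(ty)<75)&(P[...,2]>4)&(D[...,2]<90)
    for sg in(-1,1):
        q=m&(sg*ty>6)
        if q.sum()>5: print(sg,q.sum(),'low z',np.round(np.percentile(P[...,2][q],[1,3,10]),0),'dz',np.round(np.percentile(D[...,2][q],3)),'tx',np.round(np.percentile(tx[q],[5,95])),'ty',np.round(np.percentile(ty[q],[5,95])))
    return im,d,P
E
python3 -c "
from h import *
im,d,P=tips()
save('s5.png',cv2.resize(im[140:310,200:420],(660,510),interpolation=cv2.INTER_CUBIC))"
```

```text
eef [ 603.  -109.6   20.2] w 85.4 F [ 0.2 -0.7 -0.8] t 6.05
-1 210 low z [52. 55. 62.] dz 35.0 tx [-5. 14.] ty [-65. -39.]
1 240 low z [56. 61. 70.] dz 41.0 tx [-8. 14.] ty [35. 74.]
```

View pics/s5.png

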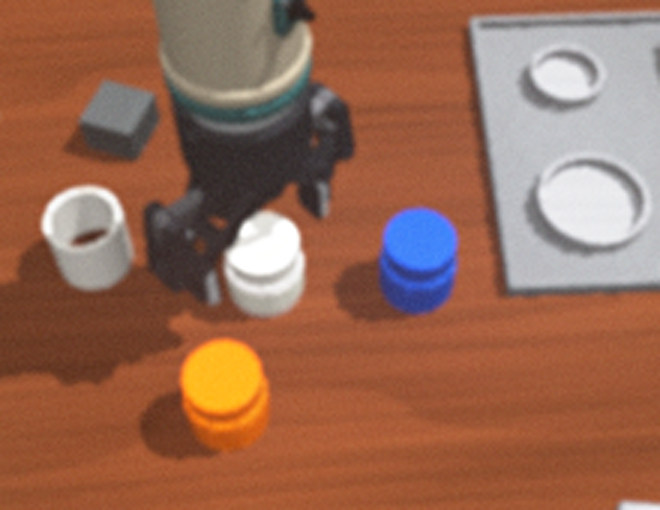

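The view shows the fingertips at crop (210,298) and (318,212) on either side of the jar at (263,262), about mid-height. I'll go 2 cm further down and grip.

Emit:
play_rows(
  targets=[
    [0,0,0,0.7,0],
    [0,0,0,1.4,0],
    [0,0,0,2,0],
    [0,0,0,2,0],
    [0.3,0,0,2,0],
    [0.4,0,0,2,0],
    [0.6,0,0,2,0],
    [0.8,0,0,2,0],
    [1,0,0,2,0],
    [1,0,0,2,0],
  ],
)

```text
clock: 7.05
eef_pos: [602.6, -109.5, -0.1]
tool_rot: [3.141, -0.001, 0.696]
force: [-0.7, 0.8, 6.7]
width: 48.2
gripper_force: 62.2
```

Emit:
play_rows(
  targets=[
    [1,0,0,0,0],
    [1,0,0,0,0],
    [1,0,0,0,0],
  ],
)

```text
clock: 7.35
eef_pos: [602.6, -109.5, -0.1]
tool_rot: [3.141, -0.001, 0.696]
force: [-0.9, -0.1, 5.8]
width: 48.0
gripper_force: 62.2
```

Emit:
play_rows(
  targets=[
    [1,0,0,-0.5,0],
    [1,0,0,-1.5,0],
    [1,0,0,-3,0],
    [1,0,0,-5,0],
    [1,0,0,-7,0],
    [1,0,0,-9,0],
    [1,0,0,-10,0],
    [1,0,0,-10,0],
    [1,0,0,-10,0],
  ],
)

```text
clock: 8.25
eef_pos: [601.9, -109.5, 99.1]
tool_rot: [-3.141, 0.0, 0.696]
force: [-0.6, 0.1, -2.2]
width: 47.9
gripper_force: 61.9
```

```bash
python3 -c "
from h import *
im,d,P=tips(); go(562.6,120.8,100)
save('s6.png',cv2.resize(im[110:280,200:420],(660,510),interpolation=cv2.INTER_CUBIC))
m=(im.min(-1)>150)&(P[...,2]>30)&(abs(P[...,0]-603)<70)&(abs(P[...,1]+110)<60); print(m.sum(),P[m].min(0),P[m].max(0))
"
```

```text
eef [ 601.5 -109.4   98.6] w 48.0 F [-0.3  0.6 -1.6] t 8.3
-1 253 low z [132. 139. 158.] dz 40.0 tx [-7. 17.] ty [-53. -16.]
1 371 low z [127. 131. 141.] dz 33.0 tx [-8. 17.] ty [27. 57.]
at [ 601.5 -109.4   98.6] yaw 39.9 w 48.0 F [-0.3  0.6 -1.6] t 8.3 -> cm [ 11.77 -20.16  -0.14] spin 0
1423 [ 564.23491167 -153.18880187  103.06133434] [647.6158744  -63.89103094 483.06900034]
```

View pics/s6.png

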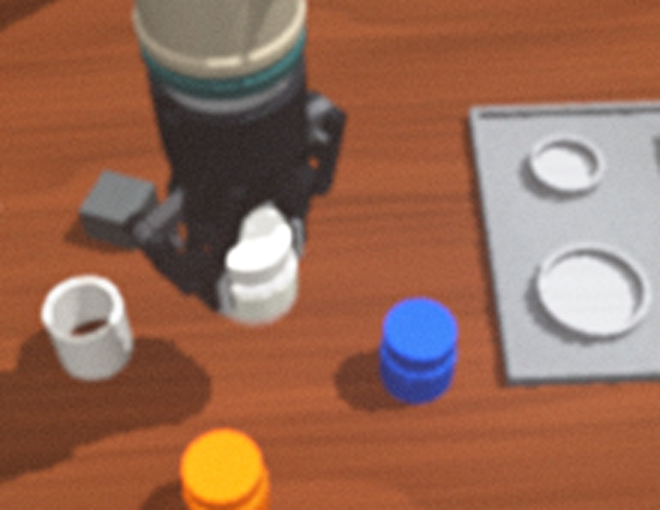

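The jar is held upright at crop (258,275). I'll check the depth at the left pad tip, crop (222,300).

```bash
python3 -c "
from h import *
im,d=ctrl.get_image('scene'); P=pts('scene',d)
for v in range(200,220,2): print(v,[(int(P[v,u,2]),im[v,u].tolist()) for u in (271,273,275,277)])
print([int(P[v,286,2]) for v in range(195,222,2)])
"
```

```text
200 [(162, [59, 47, 50]), (161, [58, 50, 48]), (149, [106, 100, 99]), (150, [176, 171, 166])]
202 [(158, [49, 42, 41]), (156, [86, 80, 84]), (150, [128, 126, 127]), (145, [149, 146, 139])]
204 [(153, [61, 52, 52]), (148, [117, 114, 116]), (145, [138, 138, 138]), (137, [162, 160, 156])]
206 [(140, [60, 49, 48]), (144, [117, 110, 112]), (138, [145, 143, 142]), (132, [196, 194, 192])]
208 [(134, [60, 49, 44]), (136, [111, 103, 103]), (133, [141, 138, 138]), (130, [152, 148, 144])]
210 [(131, [52, 42, 40]), (129, [99, 95, 92]), (129, [140, 135, 139]), (124, [125, 120, 117])]
212 [(124, [62, 43, 37]), (121, [92, 84, 82]), (122, [143, 140, 141]), (120, [136, 131, 131])]
214 [(119, [124, 70, 50]), (115, [134, 95, 82]), (118, [145, 129, 128]), (110, [159, 149, 139])]
216 [(0, [154, 85, 55]), (0, [153, 88, 53]), (-2, [155, 95, 71]), (101, [167, 120, 102])]
218 [(-1, [168, 92, 60]), (0, [170, 96, 59]), (0, [168, 92, 56]), (-2, [167, 93, 58])]
[152, 154, 154, 148, 142, 137, 132, 128, 121, 118, 110, 103, -1, 0]
```

The pad tip is about 16 mm above the jar base, and the grip is on the body as intended. The tip sits at about TCP+17 at this width. Carrying it to the large cup.

Emit:
play_rows(
  targets=[
    [1,0.6,-1,0,0],
    [1,1.8,-3,0,0],
    [1,3.3,-5.6,0,0],
    [1,5,-8.5,0,0],
    [1,6.7,-11.5,0,0],
    [1,8.4,-14.4,0,0],
    [1,9.9,-17,0,0],
    [1,11,-19,0,0],
    [1,11.6,-20,0,0],
    [1,11.8,-20.2,0,0],
  ],
)

```text
clock: 9.35
eef_pos: [562.4, 123.4, 98.8]
tool_rot: [-3.14, 0.0, 0.699]
force: [-0.4, -0.7, -1.2]
width: 48.0
gripper_force: 62.0
```

```bash
python3 -c "
from h import *
go(562.3,121.5,9)"
```

```text
at [562.4 123.4  98.8] yaw 40.1 w 48.0 F [-0.4 -0.7 -1.2] t 9.35 -> cm [-0.13  0.14  8.98] spin 0
```

Emit:
play_rows(
  targets=[
    [1,-0.1,0.1,1.5,0],
    [1,-0.1,0.1,3.5,0],
    [1,-0.1,0.1,5.5,0],
    [1,-0.1,0.1,7,0],
    [1,-0.1,0.1,8,0],
    [1,-0.1,0.1,8.5,0],
    [1,-0.1,0.1,8.8,0],
    [1,-0.1,0.1,8.9,0],
    [1,-0.1,0.1,8.9,0],
    [1,-0.1,0.1,8.9,0],
  ],
)

```text
clock: 10.35
eef_pos: [563.6, 119.9, 10.8]
tool_rot: [3.141, -0.001, 0.696]
force: [0.2, 0.8, -2.0]
width: 48.0
gripper_force: 62.0
```

```bash
python3 -c "
from h import *
im,d,P=tips(); go(562.3,121.5,9)
save('s7.png',cv2.resize(im[120:260,300:480],(660,513),interpolation=cv2.INTER_CUBIC))"
```

```text
eef [563.5 119.9  10.8] w 47.8 F [-0.2  0.6 -1. ] t 10.4
-1 45 low z [66. 67. 70.] dz 56.0 tx [ 5. 17.] ty [-46. -13.]
1 236 low z [ 6. 10. 38.] dz -1.0 tx [-12.  14.] ty [25. 67.]
at [563.5 119.9  10.8] yaw 39.9 w 47.8 F [-0.2  0.6 -1. ] t 10.4 -> cm [ 0.01 -0.2   0.18] spin 0
```

View pics/s7.png

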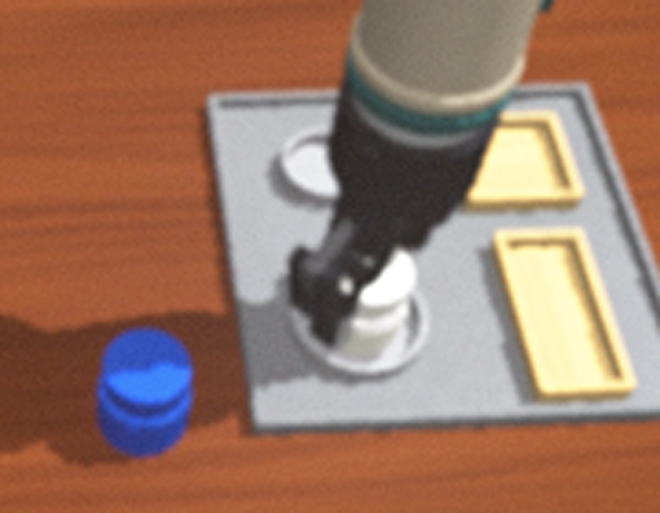

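The jar at crop (375,310) is inside the large cup ring. I'll lower 2 mm, release and lift.

Emit:
play_rows(
  targets=[
    [1,0,-0.1,0.2,0],
    [1,0,-0.1,0.2,0],
    [0.6,0,-0.1,0.2,0],
    [0.2,0,-0.1,0.2,0],
    [0,0,-0.1,0.2,0],
    [0,0,-0.1,0.2,0],
    [0,0,-0.1,-0.5,0],
    [0,0,-0.1,-3,0],
    [0,0,-0.1,-6,0],
    [0,0,-0.1,-9,0],
  ],
)

```text
clock: 11.4
eef_pos: [562.3, 120.5, 101.5]
tool_rot: [-3.141, 0.0, 0.696]
force: [0.8, 0.5, -0.2]
width: 85.4
gripper_force: 0.0
```

```bash
python3 -c "
from h import *
go(587.9,-339.3,100,40)
im,d=ctrl.get_image('scene');P=pts('scene',d)
m=(im.min(-1)>165)&(P[...,2]>56)&(P[...,2]<75)&(abs(P[...,0]-563)<60)&(abs(P[...,1]-121)<60); p=P[m]; print(len(p),p.mean(0),p.min(0),p.max(0))"
```

```text
at [562.3 120.5 101.5] yaw 39.9 w 85.4 F [ 0.8  0.5 -0.2] t 11.4 -> cm [-27.51  36.93   0.15] spin -0.1
343 [568.09105145 118.70088545  62.8949851 ] [541.70516016  95.17875362  56.45929911] [588.66701719 142.04435614  65.95440525]
```

Jar top reads z≈64, so it is upright on the cup floor. Next, the small die.

Emit:
play_rows(
  targets=[
    [0,-1,1.4,-1,0],
    [0,-3,4,-1,0],
    [0,-5.7,7.7,-1,0],
    [0,-8.6,11.6,-1,0],
    [0,-11.5,15.5,-1,0],
    [0,-14.4,19.4,-1,0],
    [0,-17.3,23.3,-1,0],
    [0,-20.2,27.2,-1,0],
    [0,-23,31,-1,0],
    [0,-25.5,34.3,-1,0],
  ],
)

```text
clock: 12.45
eef_pos: [586.3, -309.4, 110.7]
tool_rot: [3.14, 0.0, 0.694]
force: [-0.6, 0.2, 0.8]
width: 85.5
gripper_force: 0.0
```

Emit:
play_rows(
  targets=[
    [0,-1.2,1.6,1,0],
    [0,-2,2.6,3,0],
    [0,-2,2.6,4,0],
    [0,-2,2.6,4,0],
    [0,-2,2.6,4,0],
  ],
)

```text
clock: 12.95
eef_pos: [588.7, -336.5, 70.2]
tool_rot: [-3.14, -0.001, 0.699]
force: [0.0, 0.1, 0.2]
width: 85.5
gripper_force: 0.0
```

```bash
python3 -c "
from h import *
im,d,P=tips(); go(587.9,-339.3,8,40)
save('s8.png',cv2.resize(im[110:280,100:320],(660,510),interpolation=cv2.INTER_CUBIC))
m=(im.min(-1)>90)&(P[...,2]>38)&(P[...,2]<48)&(abs(P[...,0]-588)<30)&(abs(P[...,1]+339)<30); p=P[m]; print(len(p),p.mean(0),p.min(0),p.max(0))"
```

```text
eef [ 589.1 -336.9   70.9] w 85.2 F [0.6 0.1 0.1] t 13.0
-1 257 low z [105. 108. 121.] dz 37.0 tx [-7. 16.] ty [-65. -33.]
1 330 low z [100. 111. 127.] dz 41.0 tx [-7. 15.] ty [34. 70.]
at [ 589.1 -336.9   70.9] yaw 40.0 w 85.2 F [0.6 0.1 0.1] t 13.0 -> cm [-0.25  0.11  6.29] spin 0.0
55 [ 589.87758271 -338.1572484    42.42993067] [ 582.49296085 -346.04409879   38.08089095] [ 596.74293633 -330.68256858   46.27501587]
```

View pics/s8.png

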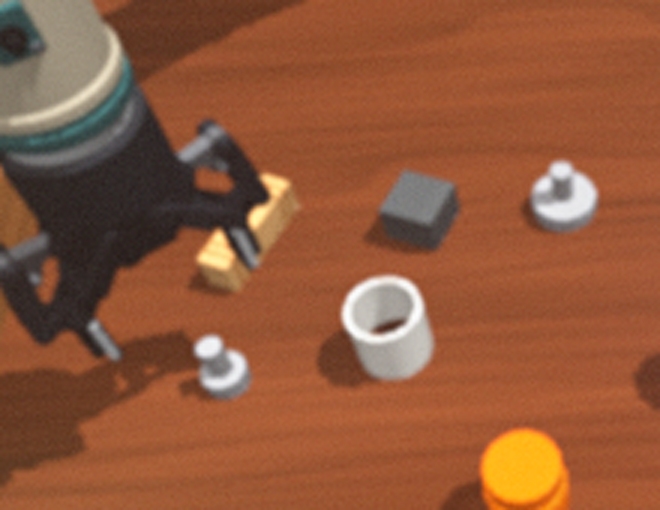

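The view shows the small die at crop (215,365), with the fingers above it and straddling it. The open jar (388,328) is clear of them. Descending.

Emit:
play_rows(
  targets=[
    [0,-0.1,0.1,2,0],
    [0,-0.2,0.1,4,0],
    [0,-0.2,0.1,5.5,0],
    [0,-0.2,0.1,6.2,0],
    [0,-0.2,0.1,6.2,0],
    [0,-0.2,0.1,6.2,0],
    [0.3,-0.2,0.1,6.2,0],
    [0.5,-0.2,0.1,6.2,0],
    [0.7,-0.2,0.1,6.2,0],
    [0.8,-0.2,0.1,6.2,0],
  ],
)

```text
clock: 14.0
eef_pos: [587.3, -341.1, 8.5]
tool_rot: [3.141, -0.0, 0.696]
force: [-1.4, 0.1, 0.1]
width: 28.1
gripper_force: 0.0
```

Emit:
play_rows(
  targets=[
    [0.9,0,0,0,0],
    [1,0,0,0,0],
    [1,0,0,0,0],
    [1,0,0,0,0],
    [1,0,0,0,0],
    [1,0,0,0,0],
  ],
)

```text
clock: 14.6
eef_pos: [587.0, -340.7, 8.5]
tool_rot: [-3.141, 0.0, 0.696]
force: [-2.3, 1.9, 5.2]
width: 13.6
gripper_force: 58.8
```

Emit:
play_rows(
  targets=[
    [1,0,0,-0.5,0],
    [1,0,0,-1.5,0],
    [1,0,0,-3.5,0],
    [1,0,0,-6,0],
    [1,0,0,-8.5,0],
    [1,0,0,-10,0],
    [1,0,0,-10.5,0],
    [1,0,0,-10.5,0],
  ],
)

```text
clock: 15.4
eef_pos: [587.4, -341.2, 113.7]
tool_rot: [3.141, -0.0, 0.696]
force: [0.4, 0.2, -2.2]
width: 13.8
gripper_force: 58.5
```

```bash
python3 -c "
from h import *
im,d,P=tips(); go(444.7,125.9,115,40)
s=ctrl.read_state()['eef_pos']
m=(im.min(-1)>90)&(P[...,2]>90)&(P[...,2]<150)&(abs(P[...,0]-588)<35)&(abs(P[...,1]+339)<22); p=P[m]; print(len(p),p.mean(0),p.min(0),p.max(0))
save('s9.png',cv2.resize(im[140:250,120:230],(500,500),interpolation=cv2.INTER_CUBIC))"
```

```text
eef [ 586.8 -340.8  112.7] w 13.8 F [-0.4 -0.6 -2.4] t 15.45
-1 400 low z [137. 143. 165.] dz 30.0 tx [-7. 17.] ty [-43.  -7.]
1 426 low z [132. 138. 150.] dz 25.0 tx [-7. 17.] ty [12. 48.]
at [ 586.8 -340.8  112.7] yaw 39.9 w 13.8 F [-0.4 -0.6 -2.4] t 15.45 -> cm [ 19.02 -44.92  -0.23] spin -0.1
333 [ 596.47178096 -336.3951829   129.68089265] [ 577.02688182 -352.73264117  106.00841354] [ 606.53431061 -325.07719782  149.99920042]
```

View pics/s9.png

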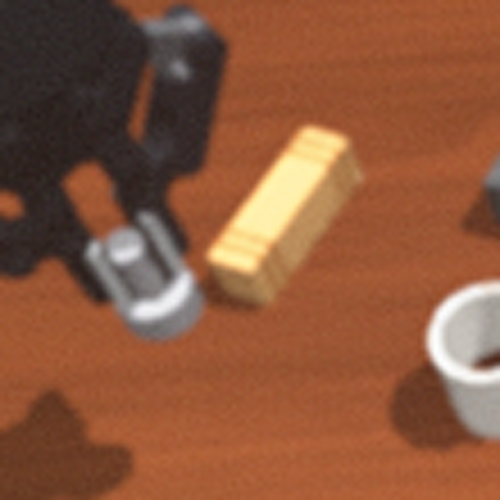

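The die is held upright by its shank at crop (145,280). Carrying it to the small cup.

Emit:
play_rows(
  targets=[
    [1,0.5,-1.1,0,0],
    [1,1.7,-3.9,0,0],
    [1,3.3,-7.8,0,0],
    [1,5,-11.9,0,0],
    [1,6.8,-16,0,0],
    [1,8.5,-20.1,0,0],
    [1,10.3,-24.2,0,0],
    [1,12,-28.3,0,0],
    [1,13.7,-32.4,0,0],
    [1,15.2,-36,0,0],
  ],
)

```text
clock: 16.45
eef_pos: [470.5, 35.5, 112.5]
tool_rot: [-3.14, 0.001, 0.698]
force: [1.1, 0.8, -1.0]
width: 13.5
gripper_force: 58.7
```

Emit:
play_rows(
  targets=[
    [1,1.4,-3.3,0,0],
    [1,2.6,-6.1,0,0],
    [1,3.4,-8.1,0,0],
    [1,3.8,-8.9,0,0],
    [1,3.8,-8.9,0,0],
    [1,3.8,-8.9,0,0],
  ],
)

```text
clock: 17.05
eef_pos: [445.0, 124.3, 113.0]
tool_rot: [3.141, 0.001, 0.695]
force: [0.0, -0.0, -1.7]
width: 13.9
gripper_force: 58.7
```

```bash
python3 -c "
from h import *
go(444.4,125.2,17.5,40)"
```

```text
at [445.  124.3 113. ] yaw 39.8 w 13.9 F [ 0.  -0.  -1.7] t 17.05 -> cm [ 0.01 -0.11  9.55] spin -0.2
```

Emit:
play_rows(
  targets=[
    [1,0,-0.1,1.5,0],
    [1,0,-0.1,3.5,0],
    [1,0,-0.1,5.5,0],
    [1,0,-0.1,7.2,0],
    [1,0,-0.1,8.4,0],
    [1,0,-0.1,9,0],
    [1,0,-0.1,9.3,0],
    [1,0,-0.1,9.5,0],
    [1,0,-0.1,9.5,0],
    [1,0,-0.1,9.5,0],
  ],
)

```text
clock: 18.05
eef_pos: [444.9, 126.1, 18.7]
tool_rot: [3.141, -0.001, 0.696]
force: [-0.0, -0.0, -2.3]
width: 13.7
gripper_force: 58.7
```

```bash
python3 -c "
from h import *
im,d,P=tips(); go(444.4,125.2,17.5,40)
save('s10.png',cv2.resize(im[120:260,340:500],(600,525),interpolation=cv2.INTER_CUBIC))"
```

```text
eef [444.8 126.2  18.7] w 14.3 F [ 0.5 -0.6 -1.6] t 18.1
-1 80 low z [11. 36. 74.] dz 17.0 tx [ 7. 17.] ty [-43.  -6.]
1 231 low z [11. 11. 41.] dz -7.0 tx [-7. 16.] ty [15. 56.]
at [444.8 126.2  18.7] yaw 39.9 w 14.3 F [ 0.5 -0.6 -1.6] t 18.1 -> cm [-0.09  0.05  0.12] spin -0.1
```

View pics/s10.png

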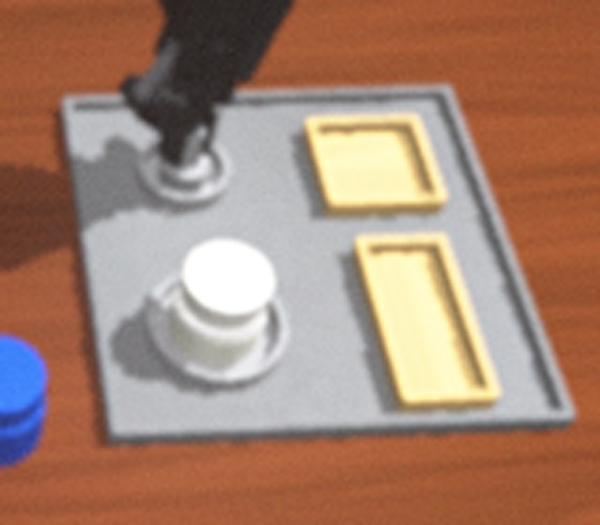

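The jar stands in the large cup (crop 222,310), and the die is inside the small cup (185,175). Releasing and lifting.

Emit:
play_rows(
  targets=[
    [1,0,0,0.1,0],
    [1,0,0,0.1,0],
    [0.7,0,0,0.1,0],
    [0.4,0,0,0.1,0],
    [0,0,0,0.1,0],
    [0,0,0,0.1,0],
    [0,0,0,-1,0],
    [0,0,0,-4,0],
    [0,0,0,-7,0],
    [0,0,0,-9.5,0],
  ],
)

```text
clock: 19.1
eef_pos: [444.5, 126.2, 115.3]
tool_rot: [3.141, -0.001, 0.696]
force: [0.7, -0.1, 0.3]
width: 85.0
gripper_force: 0.0
```

```bash
python3 -c "
from h import *
go(461.7,-212.8,100,64.7)
im,d=ctrl.get_image('scene');P=pts('scene',d)
m=(im.min(-1)>90)&(P[...,2]>40)&(P[...,2]<65)&(abs(P[...,0]-445)<35)&(abs(P[...,1]-126)<25); p=P[m]; print(len(p),p.mean(0),p.min(0),p.max(0))"
```

```text
at [444.5 126.2 115.3] yaw 39.9 w 85.0 F [ 0.7 -0.1  0.3] t 19.1 -> cm [-20.42  27.11   1.53] spin -24.8
51 [450.73301754 124.34937404  48.75946267] [442.40244328 117.85310664  40.70660829] [456.8944002  131.52121261  53.40934167]
```

The die stands in its cup with its top at z≈52. Next, the anvil.

Emit:
play_rows(
  targets=[
    [0,-0.8,1.1,0,-2],
    [0,-2.6,3.5,0,-5],
    [0,-5.2,6.9,0,-8],
    [0,-8.1,10.8,0,-11],
    [0,-11,14.6,0,-14],
    [0,-13.9,18.5,0,-17],
    [0,-16.6,22,0,-20],
    [0,-18.8,25,0,-23],
    [0,-20.1,26.7,0,-25],
    [0,-20.4,27.1,0,-25],
  ],
)

```text
clock: 20.15
eef_pos: [461.0, -216.2, 113.5]
tool_rot: [3.141, 0.001, 1.127]
force: [-0.1, 0.2, -0.4]
width: 85.5
gripper_force: 0.0
```

```bash
python3 -c "
from h import *
im,d,P=tips()
go(461.7,-212.8,-2,64.7)
m=(im.max(-1)<110)&(P[...,2]>27)&(P[...,2]<37)&(abs(P[...,0]-462)<45)&(abs(P[...,1]+213)<45); p=P[m]; print(len(p),p.mean(0),cv2.minAreaRect(p[:,:2].astype(np.float32)))"
```

```text
eef [ 461.2 -214.9  113.5] w 85.5 F [-1.2 -0.6  1.3] t 20.2
-1 297 low z [  9.  15. 144.] dz -99.0 tx [-10.  23.] ty [-65. -14.]
1 422 low z [ 5.  7. 13.] dz -106.0 tx [-10.  23.] ty [13. 73.]
at [ 461.2 -214.9  113.5] yaw 64.6 w 85.5 F [-1.2 -0.6  1.3] t 20.2 -> cm [ 0.21 -0.05 11.55] spin -0.1
46 [ 479.19821045 -212.67889976   29.66315894] ((477.04376220703125, -207.5421142578125), (26.838764190673828, 52.48460006713867), 18.72459602355957)
```

Emit:
play_rows(
  targets=[
    [0,0.1,0,3,0],
    [0,0.2,0,6,0],
    [0,0.2,0,8.5,0],
    [0,0.2,0,10.3,0],
    [0,0.2,0,11.2,0],
    [0,0.2,0,11.5,0],
    [0,0.2,0,11.5,0],
    [0.2,0.2,0,11.5,0],
    [0.4,0.2,0,11.5,0],
    [0.5,0.2,0,11.5,0],
  ],
)

```text
clock: 21.2
eef_pos: [462.4, -210.9, -1.1]
tool_rot: [3.141, 0.0, 1.132]
force: [-3.8, 2.1, 4.1]
width: 44.1
gripper_force: 2.6
```

Emit:
play_rows(
  targets=[
    [0.6,0,0,0,0],
    [0.8,0,0,0,0],
    [1,0,0,0,0],
    [1,0,0,0,0],
    [1,0,0,0,0],
    [1,0,0,0,0],
  ],
)

```text
clock: 21.8
eef_pos: [462.0, -210.8, -1.0]
tool_rot: [-3.141, 0.0, 1.132]
force: [-2.7, 0.8, 7.7]
width: 41.0
gripper_force: 61.5
```

Emit:
play_rows(
  targets=[
    [1,0,0,-0.5,0],
    [1,0,0,-1.5,0],
    [1,0,0,-3.5,0],
    [1,0,0,-6,0],
    [1,0,0,-8.5,0],
    [1,0,0,-10.3,0],
    [1,0,0,-11,0],
    [1,0,0,-11,0],
  ],
)

```text
clock: 22.6
eef_pos: [462.9, -211.2, 109.2]
tool_rot: [3.14, -0.0, 1.132]
force: [0.1, 0.6, -3.8]
width: 40.3
gripper_force: 61.7
```

```bash
python3 -c "
from h import *
im,d,P=tips(); s=ctrl.read_state()['eef_pos']
go(449.9,243.0,109,87.5)
m=(im.max(-1)<120)&(P[...,2]>85)&(P[...,2]<124)&(abs(P[...,0]-s[0])<45)&(abs(P[...,1]-s[1])<45); p=P[m]; print(len(p),p.mean(0),p.min(0),p.max(0))
m=(im.max(-1)<110)&(P[...,2]>20)&(P[...,2]<37)&(abs(P[...,0]-462)<45)&(abs(P[...,1]+213)<45);print(m.sum())"
```

```text
eef [ 462.3 -211.   108.3] w 41.0 F [-0.   0.7 -3. ] t 22.65
-1 329 low z [115. 122. 140.] dz 13.0 tx [-10.  19.] ty [-46.  -9.]
1 488 low z [113. 116. 124.] dz 8.0 tx [-8. 19.] ty [13. 59.]
at [ 462.3 -211.   108.3] yaw 64.9 w 41.0 F [-0.   0.7 -3. ] t 22.65 -> cm [ 40.57 -20.41  -0.07] spin -22.6
108 [ 478.49695553 -204.21265928  117.02254692] [ 455.42333545 -239.95254199  109.79685376] [ 493.15782839 -186.63225253  123.92282355]
0
```

The anvil is held, with about 4 N of weight and its base at z≈109. Carrying it to the square cell.

Emit:
play_rows(
  targets=[
    [1,1,-0.5,0,-1],
    [1,3.2,-1.6,0,-3],
    [1,6.7,-3.4,0,-6],
    [1,10.5,-5.3,0,-8],
    [1,14.5,-7.3,0,-11],
    [1,18.5,-9.3,0,-13],
    [1,22.5,-11.3,0,-15],
    [1,26.5,-13.3,0,-17],
    [1,30.3,-15.3,0,-19],
    [1,33.6,-16.9,0,-20],
  ],
)

```text
clock: 23.65
eef_pos: [450.1, 168.5, 107.3]
tool_rot: [-3.139, -0.0, 1.486]
force: [1.6, -0.5, -4.0]
width: 40.8
gripper_force: 61.5
```

Emit:
play_rows(
  targets=[
    [1,2.1,-2.2,0,-1],
    [1,3.8,-4,0,-2],
    [1,4.9,-5.1,0,-2.6],
    [1,5.4,-5.6,0,-2.6],
    [1,5.4,-5.6,0,-2.6],
    [1,5.4,-5.6,0,-2.6],
  ],
)

```text
clock: 24.25
eef_pos: [401.3, 223.3, 107.9]
tool_rot: [-3.141, 0.001, 1.526]
force: [0.7, 0.4, -3.6]
width: 40.7
gripper_force: 61.7
```

```bash
python3 -c "
from h import *
go(450,243,8,87.5)"
```

```text
at [401.3 223.3 107.9] yaw 87.5 w 40.7 F [ 0.7  0.4 -3.6] t 24.25 -> cm [2.19 4.78 9.99] spin -0.0
```

Emit:
play_rows(
  targets=[
    [1,0.7,1.5,0,0],
    [1,1.5,3.3,0,0],
    [1,2,4.4,0,0],
    [1,2.2,4.8,0,0],
    [1,2.2,4.8,1.5,0],
    [1,2.2,4.8,3.5,0],
    [1,2.2,4.8,5.5,0],
    [1,2.2,4.8,6.5,0],
    [1,2.2,4.8,7,0],
    [1,2.2,4.8,7,0],
  ],
)

```text
clock: 25.25
eef_pos: [449.8, 243.4, 37.9]
tool_rot: [-3.141, 0.001, 1.527]
force: [0.1, -0.1, -3.6]
width: 41.0
gripper_force: 61.5
```

```bash
python3 -c "
from h import *
im,d,P=tips();go(450,243,8,87.5)
save('s11.png',cv2.resize(im[120:260,340:500],(600,525),interpolation=cv2.INTER_CUBIC))"
```

```text
eef [450.2 243.8  38.4] w 40.7 F [-0.2 -0.5 -3.2] t 25.3
-1 183 low z [51. 57. 70.] dz 18.0 tx [-24.  -0.] ty [-45. -10.]
1 412 low z [45. 48. 57.] dz 9.0 tx [-24.   6.] ty [16. 60.]
at [450.2 243.8  38.4] yaw 87.5 w 40.7 F [-0.2 -0.5 -3.2] t 25.3 -> cm [-0.08 -0.02  3.04] spin -0.0
```

View pics/s11.png

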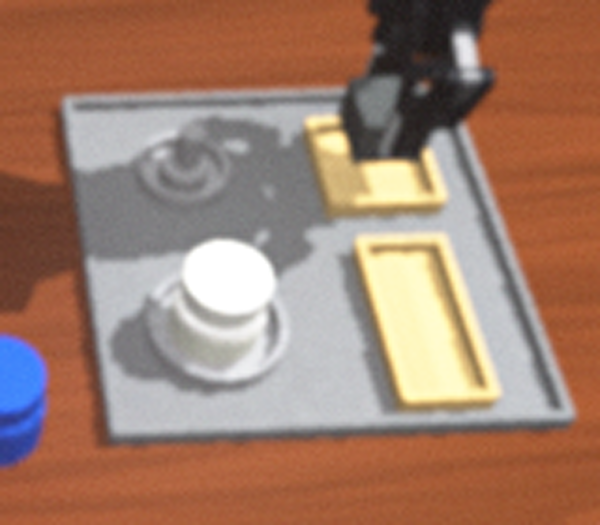

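The anvil hangs level over the cell at crop (380,160), and the jar and die stand in their cups. Lowering and releasing.

Emit:
play_rows(
  targets=[
    [1,-0.1,0,1,0],
    [1,-0.1,0,2,0],
    [1,-0.1,0,2.6,0],
    [1,-0.1,0,2.9,0],
    [1,-0.1,0,3,0],
    [1,-0.1,0,3,0],
    [1,-0.1,0,3,0],
    [1,-0.1,0,3,0],
  ],
)

```text
clock: 26.1
eef_pos: [450.2, 242.9, 8.5]
tool_rot: [3.141, -0.0, 1.527]
force: [0.2, 0.0, -2.9]
width: 40.7
gripper_force: 61.7
```

Emit:
play_rows(
  targets=[
    [0.7,0,0,0,0],
    [0.4,0,0,0,0],
    [0,0,0,0,0],
    [0,0,0,0,0],
    [0,0,0,-1,0],
    [0,0,0,-4,0],
    [0,0,0,-7,0],
    [0,0,0,-10,0],
    [0,0,0,-10,0],
  ],
)

```text
clock: 27.0
eef_pos: [452.4, 244.4, 112.4]
tool_rot: [3.135, -0.004, 1.527]
force: [1.5, 0.1, 0.1]
width: 85.4
gripper_force: 0.0
```

```bash
python3 -c "
from h import *
go(470.7,-336.3,108,154.4)
im,d=ctrl.get_image('scene');P=pts('scene',d)
m=(im.max(-1)<110)&(P[...,2]>28)&(P[...,2]<50)&(abs(P[...,0]-450)<35)&(abs(P[...,1]-243)<35); p=P[m]; print(len(p),np.percentile(p,[2,50,98],axis=0))"
```

```text
at [452.4 244.4 112.4] yaw 87.5 w 85.4 F [1.5 0.1 0.1] t 27.0 -> cm [-57.93   4.39   0.44] spin -66.9
108 [[439.37946782 217.29773921  28.48273359]
 [471.93185762 226.48788714  35.16351922]
 [474.30294198 256.7303099   40.2020229 ]]
```

The anvil top is at z≈40, so it is seated. Next, the slicker.

Emit:
play_rows(
  targets=[
    [0,-1.5,0.1,0,-3],
    [0,-4.5,0.3,0,-9],
    [0,-9,0.7,0,-15],
    [0,-13.5,1,0,-21],
    [0,-18,1.4,0,-27],
    [0,-22.5,1.7,0,-33],
    [0,-27,2,0,-39],
    [0,-31.5,2.4,0,-45],
    [0,-36,2.7,0,-51],
    [0,-40,3,0,-57],
  ],
)

```text
clock: 28.05
eef_pos: [461.3, -160.5, 107.5]
tool_rot: [-3.141, -0.001, 2.525]
force: [0.9, 0.6, -0.4]
width: 84.9
gripper_force: 0.0
```

```bash
python3 -c "
from h import *
go(470.7,-336.3,108,154.4)"
```

```text
at [ 461.3 -160.5  107.5] yaw 144.7 w 84.9 F [ 0.9  0.6 -0.4] t 28.05 -> cm [-10.93 -13.79  -0.05] spin -9.7
```

Emit:
play_rows(
  targets=[
    [0,-2.7,-3.4,0,-3],
    [0,-5.4,-6.8,0,-6],
    [0,-8,-10.2,0,-9],
    [0,-10,-12.7,0,-9.7],
    [0,-10.9,-13.8,0,-9.7],
    [0,-10.9,-13.8,0,-9.7],
    [0,-10.9,-13.8,0,-9.7],
    [0,-10.9,-13.8,0,-9.7],
  ],
)

```text
clock: 28.85
eef_pos: [471.4, -331.0, 108.3]
tool_rot: [3.141, -0.001, 2.695]
force: [-0.5, 0.1, -0.2]
width: 85.7
gripper_force: 0.0
```

```bash
python3 -c "
from h import *
go(470.7,-336.3,-2,154.4)
im,d=ctrl.get_image('scene');P=pts('scene',d)
m=(im[...,0]>150)&(im[...,1]>110)&(P[...,2]>25)&(P[...,2]<35)&(abs(P[...,0]-471)<60)&(abs(P[...,1]+336)<60); p=P[m]; print(len(p),p.mean(0),cv2.minAreaRect(p[:,:2].astype(np.float32)))"
```

```text
at [ 471.4 -331.   108.3] yaw 154.4 w 85.7 F [-0.5  0.1 -0.2] t 28.85 -> cm [-0.17 -0.51 11.03] spin -0.0
379 [ 474.20229189 -335.92289259   28.93558538] ((471.51715087890625, -335.4979553222656), (26.323444366455078, 87.74040222167969), 66.81373596191406)
```

Emit:
play_rows(
  targets=[
    [0,-0.1,-0.2,2.5,0],
    [0,-0.1,-0.2,5.5,0],
    [0,-0.1,-0.2,8,0],
    [0,-0.1,-0.2,9.7,0],
    [0,-0.1,-0.2,10.4,0],
    [0,-0.1,-0.2,10.7,0],
    [0,-0.1,-0.2,10.7,0],
    [0,-0.1,-0.2,10.7,0],
  ],
)

```text
clock: 29.7
eef_pos: [471.8, -336.2, 2.2]
tool_rot: [-3.142, 0.002, 2.691]
force: [0.1, 0.1, 0.2]
width: 85.6
gripper_force: 0.0
```

```bash
python3 -c "
from h import *
tips();go(470.7,-336.3,1.5,154.4)"
```

```text
eef [ 471.7 -336.3    2.2] w 85.2 F [0.5 0.2 0.5] t 29.75
-1 160 low z [32. 34. 39.] dz 32.0 tx [-16.   5.] ty [-67. -35.]
1 187 low z [35. 39. 43.] dz 37.0 tx [-15.   5.] ty [42. 73.]
at [ 471.7 -336.3    2.2] yaw 154.2 w 85.2 F [0.5 0.2 0.5] t 29.75 -> cm [ 0.09 -0.04  0.07] spin -0.2
```

Emit:
play_rows(
  targets=[
    [0.3,0,0,0,0],
    [0.5,0,0,0,0],
    [0.6,0,0,0,0],
    [0.7,0,0,0,0],
    [0.8,0,0,0,0],
    [1,0,0,0,0],
    [1,0,0,0,0],
    [1,0,0,0,0],
    [1,0,0,0,0],
    [1,0,0,0,0],
  ],
)

```text
clock: 30.75
eef_pos: [471.3, -336.0, 1.6]
tool_rot: [-3.142, 0.001, 2.691]
force: [-0.7, 0.2, 5.1]
width: 22.8
gripper_force: 59.5
```

Emit:
play_rows(
  targets=[
    [1,0,0,-0.5,0],
    [1,0,0,-1.5,0],
    [1,0,0,-3.5,0],
    [1,0,0,-6,0],
    [1,0,0,-8.5,0],
    [1,0,0,-10.3,0],
    [1,0,0,-11,0],
    [1,0,0,-11,0],
  ],
)

```text
clock: 31.55
eef_pos: [471.3, -336.4, 112.2]
tool_rot: [-3.141, 0.002, 2.691]
force: [-1.0, 0.2, -0.9]
width: 22.5
gripper_force: 58.9
```

```bash
python3 -c "
from h import *
tips();go(567.7,238.0,113,177.5)
im,d=ctrl.get_image('scene');P=pts('scene',d)
m=(im[...,0]>150)&(im[...,1]>110)&(P[...,2]>80)&(P[...,2]<160)&(abs(P[...,0]-471)<70)&(abs(P[...,1]+336)<60); p=P[m]; print(len(p),p.mean(0),np.percentile(p,[1,99],axis=0))"
```

```text
eef [ 470.7 -336.1  111.2] w 22.8 F [-0.3 -0.7 -0.4] t 31.6
-1 237 low z [145. 148. 156.] dz 37.0 tx [-20.  -0.] ty [-44. -11.]
1 388 low z [129. 135. 142.] dz 23.0 tx [-19.   5.] ty [15. 51.]
at [ 470.7 -336.1  111.2] yaw 154.2 w 22.8 F [-0.3 -0.7 -0.4] t 31.6 -> cm [16.29 55.9  -0.18] spin -23.3
337 [ 483.49295006 -338.63754095  133.0423481 ] [[ 438.59845239 -362.39635555  111.4044416 ]
 [ 513.78266623 -308.70072778  149.20755901]]
```

The slicker is held level. Carrying it to the trough.

Emit:
play_rows(
  targets=[
    [1,0.3,1,0,-2],
    [1,1,3.4,0,-4],
    [1,2,7,0,-7],
    [1,3.3,11.3,0,-10],
    [1,4.6,15.8,0,-13],
    [1,5.9,20.3,0,-16],
    [1,7.2,24.8,0,-19],
    [1,8.5,29.3,0,-21],
    [1,9.8,33.8,0,-23],
    [1,11.1,38,0,-23.3],
  ],
)

```text
clock: 32.65
eef_pos: [535.8, 57.5, 110.5]
tool_rot: [3.141, -0.001, 3.101]
force: [1.3, -0.0, -1.0]
width: 22.7
gripper_force: 58.8
```

```bash
python3 -c "
from h import *
go(567.7,238.0,113,177.5)"
```

```text
at [535.8  57.5 110.5] yaw 177.7 w 22.7 F [ 1.3 -0.  -1. ] t 32.65 -> cm [-2.47 18.16 -0.25] spin 0.2
```

Emit:
play_rows(
  targets=[
    [1,-0.5,3.5,0,0.2],
    [1,-1,7.5,0,0.2],
    [1,-1.6,11.5,0,0.2],
    [1,-2.1,15,0,0.2],
    [1,-2.4,17.2,0,0.2],
    [1,-2.5,18.1,0,0.2],
    [1,-2.5,18.1,0,0.2],
    [1,-2.5,18.1,0,0.2],
    [1,-2.5,18.1,0,0.2],
  ],
)

```text
clock: 33.55
eef_pos: [569.5, 231.8, 110.8]
tool_rot: [-3.14, -0.001, 3.092]
force: [0.6, -0.8, 0.5]
width: 22.4
gripper_force: 58.8
```

```bash
python3 -c "
from h import *
im,d=ctrl.get_image('scene');P=pts('scene',d)
m=(im[...,0]>150)&(im[...,1]>110)&(P[...,2]>80)&(P[...,2]<160)&(abs(P[...,0]-567)<80)&(abs(P[...,1]-238)<60); p=P[m]; print(len(p),p.mean(0),np.percentile(p,[1,99],axis=0))
go(567.7,238.0,10.5,177.5)"
```

```text
416 [594.4770306  228.93813746 132.73042732] [[555.58460153 209.36285711 109.91537733]
 [612.90709073 242.44867938 140.24332148]]
at [569.6 232.  111. ] yaw 177.2 w 22.6 F [ 0.6  0.3 -0.7] t 33.6 -> cm [ 0.22  0.58 10.05] spin -0.3
```

Emit:
play_rows(
  targets=[
    [1,0.1,0.3,1.5,0],
    [1,0.2,0.3,3.5,0],
    [1,0.2,0.3,5.5,0],
    [1,0.2,0.3,6.8,0],
    [1,0.2,0.3,7.2,0],
    [1,0.2,0.3,7.2,0],
    [1,0.2,0.3,7.2,0],
  ],
)

```text
clock: 34.3
eef_pos: [568.0, 237.7, 39.8]
tool_rot: [3.141, 0.001, 3.094]
force: [0.2, -0.0, 0.4]
width: 22.6
gripper_force: 58.8
```

```bash
python3 -c "
from h import *
im,d=ctrl.get_image('scene');P=pts('scene',d)
m=(im[...,0]>150)&(im[...,1]>110)&(P[...,2]>58)&(P[...,2]<80)&(abs(P[...,0]-567)<80)&(abs(P[...,1]-238)<60); p=P[m]; print(len(p),p.mean(0),np.percentile(p,[1,99],axis=0))
m=(im[...,0]>150)&(im[...,1]>110)&(P[...,2]>15)&(P[...,2]<22)&(abs(P[...,0]-567)<80)&(abs(P[...,1]-238)<50); p=P[m]; print(len(p),np.percentile(p,[1,99],axis=0))
go(567.7,238.0,10.5,177.5)"
```

```text
288 [587.17698491 234.87119799  66.63437964] [[526.94547214 210.89810349  58.50324696]
 [611.11579597 248.81283189  69.72435592]]
208 [[511.81429713 211.50327429  15.15981703]
 [624.59024984 263.59272981  20.25137245]]
at [568.2 237.7  40. ] yaw 177.3 w 22.5 F [ 0.8  0.9 -0.9] t 34.35 -> cm [0.05 0.02 2.95] spin -0.2
```

Emit:
play_rows(
  targets=[
    [1,0,0,1,0],
    [1,0,0,1.9,0],
    [1,0,0,2.5,0],
    [1,0,0,2.8,0],
    [1,0,0,2.9,0],
    [1,0,0,2.9,0],
    [1,0,0,2.9,0],
    [1,0,0,2.9,0],
  ],
)

```text
clock: 35.15
eef_pos: [567.9, 237.4, 10.5]
tool_rot: [3.141, 0.001, 3.094]
force: [0.3, -0.1, -0.3]
width: 22.7
gripper_force: 59.0
```

Emit:
play_rows(
  targets=[
    [0.8,0,0,0,0],
    [0.6,0,0,0,0],
    [0.3,0,0,0,0],
    [0,0,0,0,0],
    [0,0,0,0,0],
    [0,0,0,-1,0],
    [0,0,0,-4,0],
    [0,0,0,-7,0],
    [0,0,0,-10,0],
    [0,0,0,-13,0],
  ],
)

```text
clock: 36.15
eef_pos: [567.5, 237.4, 142.2]
tool_rot: [3.141, 0.0, 3.095]
force: [0.6, 0.3, -0.6]
width: 85.4
gripper_force: 0.0
```

```bash
python3 -c "
from h import *
go(400,-100,200,177)"
```

```text
at [567.5 237.4 142.2] yaw 177.3 w 85.4 F [ 0.6  0.3 -0.6] t 36.15 -> cm [ 15.14 -34.49  -5.78] spin 0.3
```

Moving clear, then a final check.

Emit:
play_rows(
  targets=[
    [0,0,0,-4,0],
    [0,1,-2,-6,0],
    [0,3,-6,-6,0],
    [0,5,-10,-6,0],
    [0,7,-14,-6,0],
    [0,9,-18,-6,0],
    [0,11,-22,-6,0],
    [0,13,-26,-6,0],
    [0,15,-30,-6,0],
    [0,15,-32,-6,0],
  ],
)

```text
clock: 37.15
eef_pos: [398.7, -78.8, 200.2]
tool_rot: [-3.138, -0.004, 3.091]
force: [1.3, 0.7, 0.1]
width: 85.1
gripper_force: 0.0
```

```bash
python3 - <<'E'
from h import *
im,d=ctrl.get_image('scene');t,dt=ctrl.get_image('top');P=pts('scene',d)
a=cv2.resize(im[120:280,150:500],(800,366),interpolation=cv2.INTER_CUBIC); b=cv2.resize(t[150:290,140:460],(533,233),interpolation=cv2.INTER_CUBIC)
save('s12.png',np.vstack([a,np.pad(b,((0,0),(0,267),(0,0)))]))
for n,x,y,h in(('jar',562,121,64),('die',445,126,52),('anvil',450,243,40),('slicker',568,238,38),('open',573,-227,50),('bigdie',456,-107,44)):
    p=P[(abs(P[...,2]-h)<3)&(abs(P[...,0]-x)<50)&(abs(P[...,1]-y)<30)]; print(n,len(p),np.round(np.percentile(p,[2,98],axis=0).mean(0),0) if len(p) else '')
E
```

```text
jar 338 [565. 119.  63.]
die 26 [448. 126.  51.]
anvil 258 [453. 239.  39.]
slicker 385 [568. 235.  37.]
open 117 [ 573. -227.   49.]
bigdie 33 [ 457. -107.   43.]
```

View pics/s12.png

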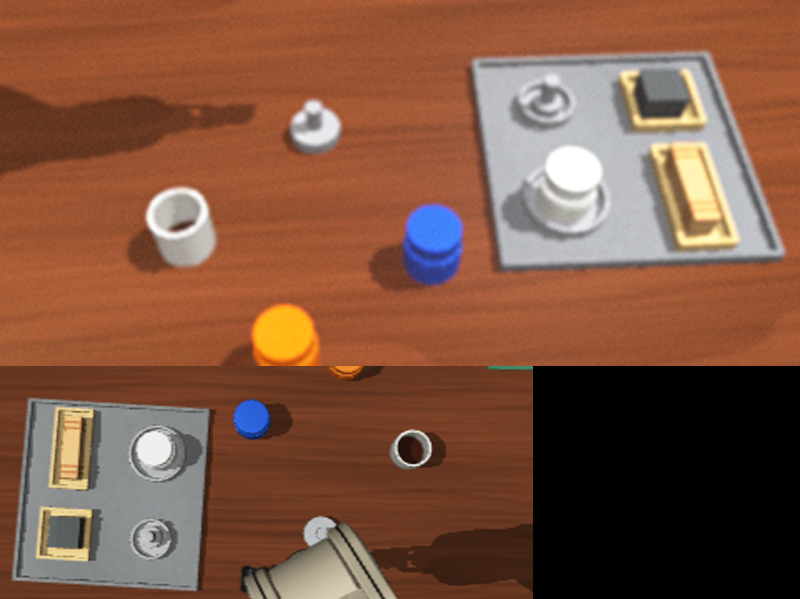

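The picture shows each part seated in its own insert: jar (570,185), die (548,97), anvil (662,93) and slicker (692,185). The open jar (182,227) and the big die (315,127) are undisturbed, and the gripper is clear.

```bash
python3 -c "
from cell import ctrl
print(ctrl.finish_job())"
```

```text
the job is handed in; nothing more can be done
None
```

The job is handed in: all four parts rest on the floors of their own inserts, and the open jar and larger die are where they started. The first grasp did press on the jar's cap with about 40 N at the wrist (39.7 N in the last reading) and tilt it briefly; the jar stood back up undamaged as far as the cameras show.

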